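Sort LED cartridges by colour and hold the white one down in the sprung test socket

ROBOT

A 7-joint arm with a two-finger parallel gripper is mounted at the origin on a cart in front of the work surface, level with it; the furniture and walls round the work are solid. World frame = base frame: x ahead of the robot, y to its left, z up, the work surface at z = 0. Lengths are in m, angles in rad, forces in N, time in s.
With the tool pointing down it reaches from about 0.4 to 0.85 m from the base axis. Payload 4.4 kg.
Tool frame: the origin (TCP) lies at the very end of the fingers, on their centre line; the grasp point (between the pads) lies 19 mm behind it; x points along the fingers, y is the direction in which the jaws open and shut, and the axes are right-handed (so a half turn about x gives the same grasp; the last joint's range is limited). The gripper opens to 94 mm and grips with 3 to 60 N. Pads are 16 mm wide; open, the fingers measure 119 mm over their backs; the gripper's body (75 mm by 177 mm) begins 78 mm behind the grasp point.
Start: joints at [-1.27, 0.628, 0.038, 1.517, -0.027, 0.996, -0.02], TCP at [0.233, 0.607, 0.205] pointing down, gripper open.
Joint ranges: [-3.06, 3.06], [-0.37, 2.12], [-1.25, 1.32], [0.18, 2.47], [-1.1, 4.24], [0.23, 1.98], [-2.94, 2.94]. Speed limits (rad/s): [2.57, 2.57, 3.14, 3.14, 3.14, 3.14, 3.14].

INTERFACE

Orientations are given as a 3x3 rotation matrix whose columns are the frame's x, y, z axes.
In Python, from rig import * gives the robot as it stands.
- The arm moves only by the shell command python3 -m jog 'ROWS' [FORCE]. ROWS is JSON, a list that holds one entry, the list of rows, each a list of 7 numbers: the shift along the tool's x, y, z in m, then the turn, a rotation vector about the tool's x, y, z in units of 8 degrees (1.0 is 8 degrees), then the opening, from -1 (shut) to 1 (fully open), so that 0 is half open. A call has 1 to 8 rows; each row shifts and turns the pose as measured when the row begins, along the tool's axes as they then stand; what a row does not reach is not made up. A row lasts 1/10 s, in which the tool goes at most 50 mm and 8.59 degrees, less where a joint would pass 70% of its speed; a pose out of reach is approached as far as the arm can. A call with a gripper value outside its range is refused whole. The fingers move at their own pace and stop on an object; FORCE is the grip in N (left out, the last holds). Time passes only in rows, so rows that do not move let the fingers close. It gives the time, the measured TCP pose, the force and the opening at its end, in the units of the state.
- get_state(): the state, without advancing time (a new reading comes with each control period).
- read_camera(name): name is "scene" or "top"; returns a dict with "image" (400x640x3 uint8, blue, green, red), "K" (3x3 intrinsics, pixels), "xyz" and "attitude" of the camera in the world. Camera axes: x right, y up, looking along -z (the intrinsics and any distortion apply to the point x, -y, -z); pixel columns grow to the right and rows downward; lengths in m; the calibration is good to about 2 mm. A picture is of the moment at which its call begins. There is no depth.
- job_done(): hands the job in, once; it reports no verdict.
Trained networks look in a picture, given as the dict that the camera call returned (one of the last four; its "shot" number tells which), for a name from the list of things; names that differ only in an ending like _2 or _b are one class to them, and where a whole thing is asked for, a point or a joint stands for the part that bears it (a point fixed in the world has none). Each returns a list of dicts, best first, with "score" (0 to 1); they miss things now and then, are a little off and sometimes report something else, mostly with a low value. They report only what shows in the picture. A call takes as long as a camera call. They do not tell look-alikes from the thing itself.
- look_for(picture, query): "box" ([centre column, centre row, width, height] in pixels, round what is visible of it).
- landmark_of(picture, query): "xy" ([column, row] in pixels: a listed point, or the origin of a listed thing).
The state is a dict: "time": time; "joint_pos": joint angles; "qd": joint speeds; "joint_torque": joint torques, N m; "tool_pos": TCP position; "ee_rot": TCP orientation; "force": force on the tool from outside, world axes, zero at the start; "torque": the same for the moment, N m; "finger_gap": opening from 0.0 (shut) to 1.0 (fully open).
Only numpy, scipy, OpenCV 4.12 (cv2) and the standard library are available. Lean on these libraries where they do the work, as an engineer would, in place of code of your own. Each camera call takes 0.05 s, during which the arm holds its last target. There are 200 camera calls.

TASK

Sort the road-stud LED cartridges standing in the rack: put the orange-capped one in the orange bin and the blue-capped one in the blue bin. Then set the white-capped one foot down into the dark test socket and press it down against the sprung contact plunger until its collar stops on the socket's rim; finish like that, still holding it fully down, because the plunger pushes it back up as soon as you let go. Do not force it once it has met the stop, and do not knock over the red dosing bottle.

Things in the scene. Friction and masses are not known exactly. Their poses are not given: they have to be found in the camera images.
- amber: Orange-capped LED cartridge, 69 mm tall, 50 to 100 g. From the foot up: metal shaft d 30 mm, 36 mm long, bevelled foot; black collar d 46 mm, 36 to 42 mm up; orange cap d 28 mm, straight-sided from 42 to 62 mm (grip here), domed top at 69 mm. Origin at the centre of the foot, z up the axis. At the start it hangs upright by its collar in any one of the rack's holes, foot 8 mm above the table.
- blue: Blue-capped LED cartridge, 69 mm tall, 50 to 100 g. From the foot up: metal shaft d 30 mm, 36 mm long, bevelled foot; black collar d 46 mm, 36 to 42 mm up; blue cap d 28 mm, straight-sided from 42 to 62 mm (grip here), domed top at 69 mm. Origin at the centre of the foot, z up the axis. At the start it hangs upright by its collar in any one of the rack's holes, foot 8 mm above the table.
- white: White-capped LED cartridge, 69 mm tall, 50 to 100 g. From the foot up: metal shaft d 30 mm, 36 mm long, bevelled foot; black collar d 46 mm, 36 to 42 mm up; white cap d 28 mm, straight-sided from 42 to 62 mm (grip here), domed top at 69 mm. Origin at the centre of the foot, z up the axis. At the start it hangs upright by its collar in any one of the rack's holes, foot 8 mm above the table.
- amber_mid (a point): point on the axis of the orange-capped cartridge, 34 mm above its foot
- blue_mid (a point): point on the axis of the blue-capped cartridge, 34 mm above its foot
- white_collar (a point): centre of the underside of the white-capped cartridge's collar, 36 mm above its foot: it meets the socket's rim
- rack: grey rack fixed to the table, 60 (x) x 236 (y) x 44 mm high, with three vertical through holes 34 mm in diameter in a row along its y, 80 mm apart; origin at the centre of its underside. Place and yaw vary.
- amber_bin: Orange open square bin, fixed to the table, outside 104 x 104 x 40 mm, walls and floor 4 mm; origin at the centre of its underside, z up. Place and yaw vary; the bins may swap places.
- blue_bin: Blue open square bin, fixed to the table, outside 104 x 104 x 40 mm, walls and floor 4 mm; origin at the centre of its underside, z up. Place and yaw vary; the bins may swap places.
- socket: test socket fixed to the table: dark steel block 64 x 64 mm on a bright base plate 90 x 90 x 8 mm, 52 mm high in all, with one vertical bore 34 mm in diameter, bevelled to 40 mm at the mouth; origin at the centre of its underside on the bore's axis, z up. Place and yaw vary.
- socket_rim (a point): centre of the bore's mouth, level with the flat rim, 52 mm above the table. With the cartridge fully home its collar lies on this rim; this is the hard stop.
- plunger (a joint): sprung brass plunger 22 mm in diameter in the socket's bore: 0 at rest, when its flat top stands 22 mm below the rim; grows as it is pressed down, in m; 0.014 when the collar is on the rim. Spring: about 4 N at 0, 11 N at 0.014.
- thread_lock: red dosing bottle with a black tip, 33 mm in diameter, 88 mm tall, standing loose near the right edge of the table; origin at the centre of its foot, z up
Things that resemble listed ones, but are neither listed nor needed, are in the scene too. Leave any green look-alike of the blue alone.

How it is judged:
By the outcome, as a careful person would: the job done as asked, in the order asked, and still so for the second after the job is handed in, while the arm keeps its last pose, push and grip.
It also fails if it takes over 72 s, if anything falls off the work surface, if the arm or the gripper's body presses on something with over 40 N, if the wrist force passes 120 N, or if a joint passes its speed limit or range.

## Working session

There is one attempt and no reset: what is moved stays moved. The work goes in short steps, Python scripts to look and compute and a shell command to move; the robot and the scene stay as the last step left them, time stands still between calls to the robot, and variables do not carry over. Pictures are saved under pics/ and viewed, about 8 in all and at most 12, crops included, and the job is handed in when it is done.

```bash
mkdir -p pics; cat > h.py <<'E'
from rig import *
import numpy as np, cv2
def ray(c,px,z):
    K=np.array(c["K"]);R=np.array(c["attitude"]);o=np.array(c["xyz"])
    v=np.linalg.inv(K)@[px[0],px[1],1]; d=R@np.array([v[0],-v[1],-v[2]])
    return o+d*(z-o[2])/d[2]
E
python3 - <<'E'
from h import *
s=get_state();print(s["time"],s["tool_pos"],np.round(s["ee_rot"],3).tolist(),s["force"],s["finger_gap"])
Z=dict(amber=0.008,blue=.008,white=.008,amber_mid=.042,blue_mid=.042,white_collar=.044,rack=0,amber_bin=0,blue_bin=0,socket=0,socket_rim=.052,thread_lock=0)
for n in ["top","scene"]:
    c=read_camera(n);cv2.imwrite(f"pics/{n}0.png",c["image"])
    print(n,[k for k in c],np.round(c["xyz"],3))
    if n=="scene": print(c["K"])
    for q,z in Z.items():
        for d in landmark_of(c,q)[:3]:
            print(q,np.round(d["xy"],1),round(d["score"],2),np.round(ray(c,d["xy"],z),3))
E
```

```text
0.0 [0.23281834 0.60614782 0.20457283] [[-0.001, 0.359, 0.933], [-0.002, 0.933, -0.359], [-1.0, -0.002, 0.0]] [-0.3502968  -0.18243845  0.48358553] 0.9948562220828497
top ['image', 'K', 'xyz', 'attitude', 'shot'] [ 0.403 -0.043  1.069]
amber [227.7 196.3] 0.79 [0.492 0.212 0.008]
amber [224.4 196. ] 0.7 [0.493 0.221 0.008]
amber [413.8 242. ] 0.6 [ 0.373 -0.322  0.008]
blue [215.2 246.4] 0.8 [0.349 0.241 0.008]
blue [289.1 225.9] 0.79 [0.411 0.034 0.008]
blue [254.1 206. ] 0.64 [0.466 0.135 0.008]
white [202.  186.8] 0.59 [0.518 0.286 0.008]
amber_mid [224.  198.1] 0.59 [0.484 0.214 0.042]
amber_mid [195.3 191.3] 0.32 [0.501 0.294 0.042]
blue_mid [288.8 225.5] 0.7 [0.412 0.032 0.042]
blue_mid [176.6 244.4] 0.57 [0.354 0.338 0.042]
blue_mid [252.2 207.1] 0.53 [0.461 0.135 0.042]
white_collar [197.7 191.5] 0.74 [0.501 0.287 0.044]
rack [226.2 198.1] 0.63 [0.487 0.218 0.   ]
amber_bin [394.2 167.2] 0.67 [ 0.588 -0.267  0.   ]
blue_bin [414.4 240.1] 0.71 [ 0.378 -0.326  0.   ]
blue_bin [453.3 222.9] 0.37 [ 0.429 -0.438  0.   ]
socket [329.6 192. ] 0.55 [ 0.511 -0.08   0.   ]
socket_rim [
[... 758 characters left out ...]
042]
blue_mid [239.6 158.7] 0.67 [0.351 0.332 0.042]
blue_mid [291.3 199.4] 0.64 [0.41  0.02  0.042]
blue_mid [288.7 178. ] 0.55 [0.458 0.132 0.042]
white_collar [282.3 152.5] 0.65 [0.511 0.289 0.044]
rack [285.2 170.6] 0.86 [0.493 0.231 0.   ]
rack [375.5 303.3] 0.25 [ 0.428 -0.452  0.   ]
amber_bin [377.6 247. ] 0.84 [ 0.563 -0.278  0.   ]
amber_bin [287.4 173.3] 0.17 [0.492 0.211 0.   ]
blue_bin [337.1 276.5] 0.84 [ 0.386 -0.317  0.   ]
socket [331.9 212.6] 0.95 [ 0.522 -0.066  0.   ]
socket_rim [332.7 201.2] 0.83 [ 0.523 -0.067  0.052]
socket_rim [283.3 153.8] 0.61 [0.505 0.268 0.052]
thread_lock [376.  301.4] 0.72 [ 0.433 -0.447  0.   ]
thread_lock [286.  170.7] 0.18 [0.495 0.229 0.   ]
```

View pics/top0.png

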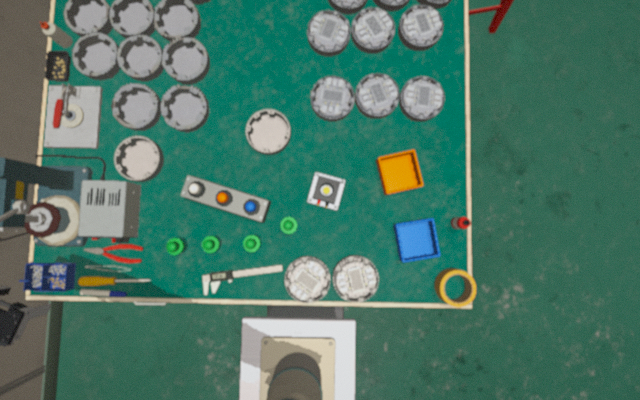

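View pics/scene0.png

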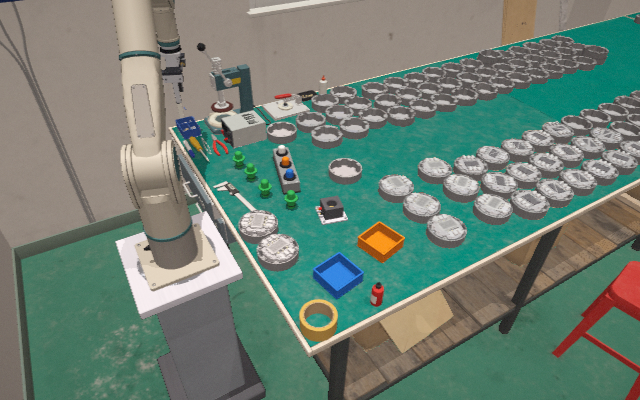

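The top view shows the white, orange and blue caps at about (196,188), (223,198) and (251,207). The orange bin is at (400,172), the blue bin at (417,240), the socket at (326,190) and the bottle at (460,222). The green caps are decoys. Next I triangulate from colour blobs.

```bash
cat >> h.py <<'E'
def P(c):
    R=np.array(c["attitude"])@np.diag([1,-1,-1]);return np.array(c["K"])@np.c_[R.T,-R.T@np.array(c["xyz"])]
def proj(c,X):
    p=P(c)@np.r_[X,1];return p[:2]/p[2]
def tri(a,pa,b,pb):
    X=cv2.triangulatePoints(P(a),P(b),np.array(pa,float).reshape(2,1),np.array(pb,float).reshape(2,1)).ravel();X=X[:3]/X[3]
    return X,np.hypot(*(proj(a,X)-pa)),np.hypot(*(proj(b,X)-pb))
def blobs(c,lo,hi,box=None):
    h=cv2.cvtColor(c["image"],cv2.COLOR_BGR2HSV);m=cv2.inRange(h,np.array(lo),np.array(hi))
    if box is not None:
        k=np.zeros_like(m);x0,y0,x1,y1=box;k[y0:y1,x0:x1]=1;m*=k
    n,_,st,ce=cv2.connectedComponentsWithStats(m)
    return sorted([(int(st[i,4]),ce[i].round(1).tolist(),st[i,:4].tolist()) for i in range(1,n) if st[i,4]>15],reverse=True)
OR=((8,150,90),(22,255,255));BL=((100,140,60),(125,255,255));WH=((0,0,170),(180,60,255))
E
python3 - <<'E'
from h import *
t=read_camera("top");s=read_camera("scene")
bt=(180,170,275,225);bs=(265,140,310,200)
for n,(lo,hi) in dict(o=OR,b=BL,w=WH).items():
    A=blobs(t,lo,hi,bt);B=blobs(s,lo,hi,bs);print(n,A[:2],B[:2])
    if A and B: print(tri(t,A[0][1],s,B[0][1]), ray(t,A[0][1],.067))
for n,(lo,hi),b1,b2 in [("obin",OR,(370,140,440,210),(350,215,410,265)),("bbin",BL,(385,210,450,270),(305,250,370,300))]:
    A=blobs(t,lo,hi,b1);B=blobs(s,lo,hi,b2);print(n,A[0],B[0],ray(t,A[0][1],.03),tri(t,A[0][1],s,B[0][1]))
a=t["image"][165:220,295:355];b=s["image"][185:230,305:355]
cv2.imwrite("pics/sock.png",np.hstack([cv2.resize(a,(400,367)),cv2.resize(b,(400,367))]))
for X in ([.52,-.07,.052],get_state()["tool_pos"]):print(proj(t,X),proj(s,X))
E
```

```text
o [(99, [222.1, 197.2], [217, 192, 12, 11])] [(58, [285.0, 160.9], [282, 157, 7, 9])]
(array([0.48549493, 0.21488273, 0.05777272]), np.float64(0.14338354116972804), np.float64(0.0738812467298204)) [0.48439511 0.21270544 0.067     ]
b [(89, [250.0, 206.4], [245, 201, 11, 11])] [(63, [289.2, 173.3], [285, 169, 9, 9])]
(array([0.46261226, 0.13758867, 0.05821621]), np.float64(0.4295898830724967), np.float64(0.22898493688463173)) [0.46106294 0.13654434 0.067     ]
w [(280, [237.8, 202.4], [224, 190, 30, 26]), (136, [210.8, 194.0], [199, 183, 24, 22])] [(38, [290.3, 181.1], [283, 178, 16, 6]), (35, [281.1, 147.6], [278, 145, 7, 8])]
(array([ 0.4837771 ,  0.18391441, -0.01612354]), np.float64(2.663880065789633), np.float64(1.4446703345730507)) [0.47119565 0.16981987 0.067     ]
obin (1513, [399.5, 171.6], [377, 149, 46, 45]) (1191, [380.3, 241.3], [357, 222, 48, 41]) [ 0.57066956 -0.27587923  0.03      ] (array([ 0.57138212, -0.27745124,  0.02133932]), np.float64(0.26907022931507385), np.float64(0.17329325074316285))
bbin (1624, [416.8, 239.9], [394, 218, 47, 45]) (1458, [337.5, 274.7], [313, 252, 51, 47]) [ 0.37930243 -0.32464204  0.03      ] (array([ 0.37955427, -0.32693523,  0.02240941]), np.float64(0.17097919674723183), np.float64(0.11668666835891968))
[326.72779066 186.95566688] [332.51699428 201.95594567]
[ 27.85496777 298.71270603] [179.70544425  96.85246104]
```

View pics/sock.png

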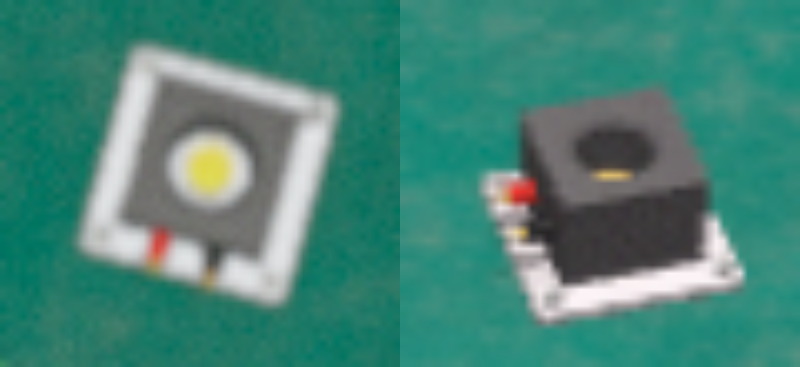

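```bash
python3 - <<'E'
from h import *
t=read_camera("top");s=read_camera("scene")
print(tri(t,[326.1,189.6],s,[331.3,202.7]),ray(t,[326.1,189.6],.052),ray(s,[331.3,202.7],.052))
E
python3 -m jog '[[[0,-0.0275,0.0376,0,0,0,0],[0,-0.0275,0.0376,0,0,0,0],[0,-0.0275,0.0376,0,0,0,0],[0,-0.0275,0.0376,0,0,0,0],[0,-0.0275,0.0376,0,0,0,0],[0,-0.0275,0.0376,0,0,0,0],[0,-0.0275,0.0376,0,0,0,0]]]' 20
cat > w.py <<'E'
import sys
from h import *
s=get_state();R=np.array(s["ee_rot"]);p=np.array(s["tool_pos"])
g=np.array([float(a) for a in sys.argv[1:4]])
print("t",round(s["time"],2),"tcp",p.round(4),"gap",round(s["finger_gap"],3),"F",np.round(s["force"],1))
print("shift",(R.T@(g-p)).round(4))
# tilt fix so tool x is straight down, and yaw of tool y
y=R[:,1];print("yaw",np.degrees(np.arctan2(y[1],y[0])).round(1),"tiltfix(8deg units)",(R.T@np.cross(R[:,0],[0,0,-1])/np.radians(8)).round(2))
E
python3 w.py .485 .214 .205
```

```text
(array([ 0.51431905, -0.06924183,  0.05034996]), np.float64(0.6139486870295675), np.float64(0.3547909632600837)) [ 0.51263332 -0.06840606  0.052     ] [ 0.51438324 -0.07130644  0.052     ]
time: 2.2
tool_pos: [0.4108, 0.333, 0.2037]
ee_rot: [[-0.001, 0.343, 0.939], [0.007, 0.939, -0.343], [-1.0, 0.006, -0.004]]
force: [1.0, 0.6, 0.7]
finger_gap: 0.501
t 2.2 tcp [0.4108 0.333  0.2037] gap 0.501 F [1.  0.6 0.7]
shift [-0.0022 -0.0862  0.1106]
yaw 69.9 tiltfix(8deg units) [ 0.   -0.03 -0.05]
```

```bash
python3 -m jog '[[[0,-0.0287,0.0369,0,0,0,0],[0,-0.0287,0.0369,0,0,0,0],[0,-0.0287,0.0369,0,0,0,0],[0.04,0,0,0,0,0,0],[0.04,0,0,0,0,0,0],[0,0,0,0,0,0,0]]]' >/dev/null
python3 w.py .485 .214 .053
python3 - <<'E'
from h import *
t=read_camera("top");s=read_camera("scene");p=get_state()["tool_pos"]
print(proj(t,p),proj(s,p))
cv2.imwrite("pics/a.png",np.hstack([cv2.resize(t["image"][130:250,150:290],(400,343)),cv2.resize(s["image"][70:210,220:360],(400,343))]))
E
```

```text
t 2.8 tcp [0.4964 0.2003 0.124 ] gap 0.5 F [-0.5  0.4 -1.2]
shift [ 0.071   0.008  -0.0161]
yaw 69.0 tiltfix(8deg units) [ 0.    0.05 -0.07]
[220.2922856  189.59649248] [289.07011584 145.7576261 ]
```

View pics/a.png

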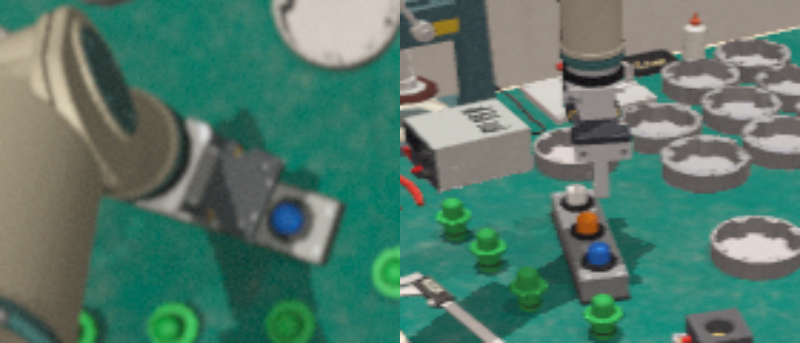

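The scene crop shows the fingers above and slightly past the orange cap, which is at (587,222), as the reported pose says. I correct this, then descend.

```bash
python3 -m jog '[[[0,0.008,-0.0161,0,0,0,0],[0,0,0,0,0,0,0]]]' >/dev/null
python3 w.py .485 .2145 .054
```

```text
t 3.1 tcp [0.4882 0.2183 0.1314] gap 0.505 F [ 0.6  0.1 -0.2]
shift [ 0.0772 -0.0062 -0.0028]
yaw 69.2 tiltfix(8deg units) [ 0.    0.11 -0.14]
```

```bash
python3 -m jog '[[[0.015,-0.006,-0.003,0,0.1,-0.14,0],[0.01,0,0,0,0,0,0],[0,0,0,0,0,0,0],[0,0,0,0,0,0,0]]]' >/dev/null
python3 w.py .485 .2145 .054
```

```text
t 3.5 tcp [0.4863 0.2145 0.1076] gap 0.5 F [-1.6 -0.   0.8]
shift [ 0.0536 -0.0006 -0.0015]
yaw 69.3 tiltfix(8deg units) [ 0.    0.04 -0.02]
```

```bash
python3 -m jog '[[[0.015,0,-0.001,0,0,0,0],[0.015,0,0,0,0,0,0],[0.012,0,0,0,0,0,0],[0,0,0,0,0,0,0],[0,0,0,0,0,0,0]]]' >/dev/null
python3 w.py .485 .2145 .054
```

```text
t 4.0 tcp [0.4875 0.214  0.0647] gap 0.499 F [ 0.5 -0.   0.2]
shift [ 0.0106 -0.0005 -0.0026]
yaw 69.2 tiltfix(8deg units) [ 0.    0.05 -0.03]
```

```bash
python3 -m jog '[[[0.01,-0.0005,-0.0025,0,0,0,0],[0,0,0,0,0,0,0],[0,0,0,0,0,0,-1],[0,0,0,0,0,0,-1],[0,0,0,0,0,0,-1],[0,0,0,0,0,0,-1],[0,0,0,0,0,0,-1],[0,0,0,0,0,0,-1]]]' 25 >/dev/null
python3 w.py .485 .2145 .054
```

```text
t 4.8 tcp [0.4857 0.2147 0.0554] gap 0.287 F [ 0.4 -1.7 -1.4]
shift [ 0.0014 -0.0005 -0.0006]
yaw 69.2 tiltfix(8deg units) [ 0.    0.06 -0.04]
```

Gap is 27 mm, so it has hold of the cap. Lift.

```bash
python3 -m jog '[[[-0.02,0,0,0,0,0,-1],[-0.03,0,0,0,0,0,-1],[-0.03,0,0,0,0,0,-1],[-0.03,0,0,0,0,0,-1],[0,0,0,0,0,0,-1],[0,0,0,0,0,0,-1]]]' >/dev/null
python3 w.py .571 -.277 .165
python3 - <<'E'
from h import *
s=read_camera("scene");B=blobs(s,*OR,(250,90,330,200));print(B[:2])
E
```

```text
t 5.4 tcp [0.4836 0.2141 0.1682] gap 0.291 F [-0.5  1.  -1.3]
shift [ 0.0031 -0.4279  0.2564]
yaw 69.2 tiltfix(8deg units) [ 0.    0.05 -0.03]
[]
```

```bash
python3 - <<'E'
from h import *
s=read_camera("scene")
cv2.imwrite("pics/b.png",cv2.resize(s["image"][70:210,220:360],(600,600),interpolation=cv2.INTER_CUBIC))
E
```

```text
(no output)
```

View pics/b.png

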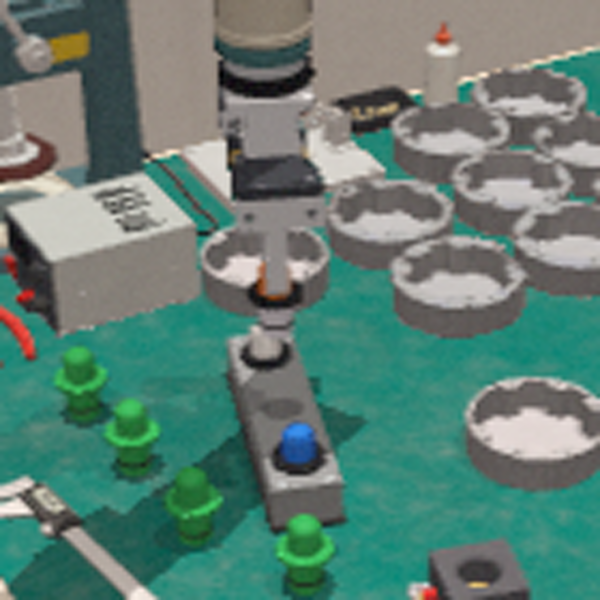

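The orange cartridge is in the gripper and the middle hole is empty. I carry it to the orange bin.

```bash
python3 -m jog '[[[0,-0.037,0.022,0,0,0,-1],[0,-0.04,0.024,0,0,0,-1],[0,-0.04,0.024,0,0,0,-1],[0,-0.04,0.024,0,0,0,-1],[0,-0.04,0.024,0,0,0,-1],[0,-0.04,0.024,0,0,0,-1],[0,-0.04,0.024,0,0,0,-1],[0,-0.04,0.024,0,0,0,-1]]]' >/dev/null
python3 w.py .571 -.277 .165
```

```text
t 6.3 tcp [ 0.5464 -0.1513  0.1542] gap 0.29 F [ 0.8  0.2 -0.1]
shift [-0.0118 -0.11    0.0655]
yaw 70.3 tiltfix(8deg units) [ 0.   -0.1  -0.01]
```

```bash
python3 -m jog '[[[-0.005,-0.038,0.023,0,0,0,-1],[0,-0.035,0.022,0,0,0,-1],[0,-0.02,0.01,0,0,0,-1],[0,0,0,0,0,0,-1],[0,0,0,0,0,0,-1]]]' >/dev/null
python3 w.py .571 -.277 .062
```

```text
t 6.8 tcp [ 0.5612 -0.2701  0.1489] gap 0.287 F [-0.8  1.3 -0.8]
shift [ 0.0865 -0.0028  0.014 ]
yaw 69.6 tiltfix(8deg units) [ 0.   -0.19  0.02]
```

```bash
python3 -m jog '[[[0.02,-0.003,0.014,0,-0.19,0,-1],[0.025,0,0,0,0,0,-1],[0.02,0,0,0,0,0,-1],[0.015,0,0,0,0,0,-1],[0,0,0,0,0,0,-1],[0,0,0,0,0,0,-1]]]' >/dev/null
python3 w.py .571 -.277 .054
```

```text
t 7.4 tcp [ 0.5724 -0.2631  0.0628] gap 0.29 F [ 0.6  0.2 -0.3]
shift [ 0.0087 -0.0136  0.0034]
yaw 70.3 tiltfix(8deg units) [ 0.   -0.06 -0.04]
```

```bash
python3 -m jog '[[[0.006,-0.0136,0.003,0,0,0,-1],[0,0,0,0,0,0,-1],[0,0,0,0,0,0,0],[0,0,0,0,0,0,0],[0,0,0,0,0,0,0],[0,0,0,0,0,0,0]]]' >/dev/null
python3 w.py .571 -.277 .165
```

```text
t 8.0 tcp [ 0.5729 -0.278   0.0599] gap 0.498 F [ 0.2 -0.2 -0.2]
shift [-0.1051  0.0008 -0.0023]
yaw 70.4 tiltfix(8deg units) [ 0.   -0.02 -0.04]
```

Released 6 mm above the floor. I retreat and go back for the blue one.

```bash
python3 -m jog '[[[-0.03,0,0,0,0,0,0],[-0.04,0,0,0,0,0,0],[-0.04,0,0,0,0,0,0],[0,0,0,0,0,0,0]]]' >/dev/null
python3 w.py .4625 .1375 .16
python3 - <<'E'
from h import *
s=read_camera("scene")
for b in blobs(s,*OR,(340,180,420,270))[:3]:print(b)
cv2.imwrite("pics/c.png",cv2.resize(s["image"][160:280,310:430],(480,480),interpolation=cv2.INTER_CUBIC))
E
```

```text
t 8.4 tcp [ 0.5726 -0.2779  0.1729] gap 0.498 F [ 1.1 -1.1  0.5]
shift [ 0.016   0.3544 -0.243 ]
yaw 70.4 tiltfix(8deg units) [ 0.   -0.03 -0.04]
(1070, [380.2, 241.6], [357, 222, 48, 41])
```

View pics/c.png

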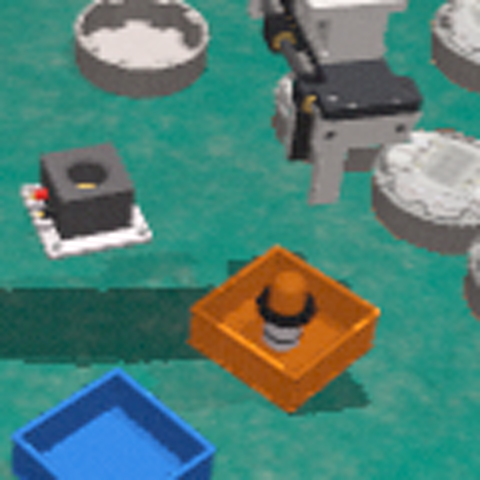

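The orange cartridge stands upright near the middle of its bin.

```bash
python3 -m jog '[[[0,0.04,-0.0275,0,0,0,0],[0,0.04,-0.0275,0,0,0,0],[0,0.04,-0.0275,0,0,0,0],[0,0.04,-0.0275,0,0,0,0],[0,0.04,-0.0275,0,0,0,0],[0,0.04,-0.0275,0,0,0,0],[0,0.04,-0.0275,0,0,0,0],[0,0.03,-0.02,0,0,0,0]]]' >/dev/null
python3 w.py .4625 .1375 .14
```

```text
t 9.25 tcp [0.4678 0.0901 0.165 ] gap 0.501 F [ 0.5 -0.4  0.7]
shift [ 0.0254  0.0426 -0.021 ]
yaw 69.7 tiltfix(8deg units) [ 0.   -0.13  0.01]
```

```bash
python3 -m jog '[[[0.02,0.025,-0.013,0,-0.1,0,0],[0.01,0.006,-0.004,0,0,0,0],[0,0,0,0,0,0,0],[0,0,0,0,0,0,0],[0,0,0,0,0,0,0]]]' >/dev/null
python3 w.py .4625 .1375 .054
```

```text
t 9.75 tcp [0.4582 0.1291 0.1319] gap 0.499 F [-0.2  0.4  0.8]
shift [0.0778 0.0097 0.0019]
yaw 70.2 tiltfix(8deg units) [ 0.   -0.06  0.03]
```

```bash
python3 -m jog '[[[0.015,0.0095,0.002,0,0,0,0],[0.02,0,0,0,0,0,0],[0.02,0,0,0,0,0,0],[0,0,0,0,0,0,0],[0,0,0,0,0,0,0]]]' >/dev/null
python3 w.py .4625 .1375 .054
```

```text
t 10.25 tcp [0.4687 0.1293 0.0782] gap 0.497 F [0.3 0.2 1.2]
shift [ 0.0242  0.0056 -0.0087]
yaw 69.3 tiltfix(8deg units) [ 0.   -0.01  0.02]
```

```bash
python3 -m jog '[[[0,0.0056,-0.0087,0,0,0,0],[0,0,0,0,0,0,0],[0,0,0,0,0,0,0]]]' >/dev/null
python3 w.py .4625 .1375 .055
```

```text
t 10.55 tcp [0.4638 0.1375 0.0807] gap 0.502 F [0.  0.3 1.2]
shift [ 0.0257 -0.0004 -0.0013]
yaw 69.2 tiltfix(8deg units) [0.   0.01 0.01]
```

```bash
python3 -m jog '[[[0.012,0,-0.001,0,0,0,0],[0.012,0,0,0,0,0,0],[0,0,0,0,0,0,0],[0,0,0,0,0,0,0]]]' >/dev/null
python3 w.py .4625 .1375 .055
```

```text
t 10.95 tcp [0.4642 0.1388 0.0575] gap 0.501 F [ 0.4  1.  -0.7]
shift [ 0.0025 -0.0018 -0.0011]
yaw 69.2 tiltfix(8deg units) [ 0.    0.03 -0.01]
```

```bash
python3 -m jog '[[[0.002,-0.0018,-0.001,0,0,0,0],[0,0,0,0,0,0,-1],[0,0,0,0,0,0,-1],[0,0,0,0,0,0,-1],[0,0,0,0,0,0,-1],[0,0,0,0,0,0,-1],[0,0,0,0,0,0,-1]]]' >/dev/null
python3 w.py .4625 .1375 .055
python3 -m jog '[[[-0.02,0,0,0,0,0,-1],[-0.03,0,0,0,0,0,-1],[-0.03,0,0,0,0,0,-1],[-0.03,0,0,0,0,0,-1],[0,0,0,0,0,0,-1]]]' >/dev/null
python3 w.py .3795 -.327 .165
```

```text
t 11.65 tcp [0.4631 0.1373 0.0562] gap 0.288 F [-0.4 -0.2 -0.9]
shift [ 0.0012  0.     -0.0006]
yaw 69.2 tiltfix(8deg units) [ 0.    0.04 -0.02]
t 12.15 tcp [0.4614 0.137  0.1689] gap 0.288 F [ 0.8 -0.1 -0.7]
shift [ 0.0042 -0.4629  0.088 ]
yaw 69.2 tiltfix(8deg units) [0.   0.02 0.  ]
```

```bash
python3 -m jog '[[[0,-0.035,0.007,0,0,0,-1],[0,-0.045,0.0085,0,0,0,-1],[0,-0.045,0.0085,0,0,0,-1],[0,-0.045,0.0085,0,0,0,-1],[0,-0.045,0.0085,0,0,0,-1],[0,-0.045,0.0085,0,0,0,-1],[0,-0.045,0.0085,0,0,0,-1],[0,-0.045,0.0085,0,0,0,-1]]]' >/dev/null
python3 w.py .3795 -.327 .165
```

```text
t 12.95 tcp [ 0.3997 -0.2171  0.1631] gap 0.289 F [ 0.3 -0.1  0.3]
shift [-0.0024 -0.1103  0.018 ]
yaw 70.3 tiltfix(8deg units) [ 0.   -0.   -0.04]
```

```bash
python3 -m jog '[[[0,-0.04,0.007,0,0,0,-1],[0,-0.035,0.006,0,0,0,-1],[0.01,-0.018,0.003,0,0,0,-1],[0.01,0,0,0,0,0,-1],[0,0,0,0,0,0,-1],[0,0,0,0,0,0,-1]]]' >/dev/null
python3 w.py .3795 -.327 .058
```

```text
t 13.55 tcp [ 0.3768 -0.3177  0.1366] gap 0.287 F [ 0.8 -0.  -0.5]
shift [ 0.0785 -0.0082  0.0063]
yaw 69.6 tiltfix(8deg units) [ 0.   -0.05 -0.04]
```

```bash
python3 -m jog '[[[0.015,-0.008,0.006,0,0,0,-1],[0.02,0,0,0,0,0,-1],[0.02,0,0,0,0,0,-1],[0.012,0,0,0,0,0,-1],[0,0,0,0,0,0,-1],[0,0,0,0,0,0,-1]]]' >/dev/null
python3 w.py .3795 -.327 .058
```

```text
t 14.15 tcp [ 0.385  -0.317   0.0691] gap 0.287 F [-0.8 -0.2  0.2]
shift [ 0.011  -0.0114 -0.0018]
yaw 70.6 tiltfix(8deg units) [ 0.   -0.04 -0.07]
```

```bash
python3 -m jog '[[[0.009,-0.0114,-0.002,0,0,0,-1],[0,0,0,0,0,0,-1],[0,0,0,0,0,0,-1],[0,0,0,0,0,0,0],[0,0,0,0,0,0,0],[0,0,0,0,0,0,0],[0,0,0,0,0,0,0]]]' >/dev/null
python3 w.py .3795 -.327 .058
python3 -m jog '[[[-0.03,0,0,0,0,0,0],[-0.04,0,0,0,0,0,0],[-0.04,0,0,0,0,0,0],[0,0,0,0,0,0,0]]]' >/dev/null
python3 w.py .508 .292 .165
python3 - <<'E'
from h import *
s=read_camera("scene")
for b in blobs(s,*BL,(300,230,390,300))[:3]:print(b)
a=s["image"][200:320,300:420];b=s["image"][120:210,250:340]
cv2.imwrite("pics/d.png",np.hstack([cv2.resize(q,(400,400),interpolation=cv2.INTER_CUBIC) for q in (a,b)]))
B=blobs(s,*WH,(270,140,292,156));t=read_camera("top");A=blobs(t,*WH,(185,178,207,196));print(A,B)
E
```

```text
t 14.85 tcp [ 0.3808 -0.3284  0.0621] gap 0.499 F [ 0.5 -0.3 -0.4]
shift [ 0.0041  0.0008 -0.0017]
yaw 70.6 tiltfix(8deg units) [ 0.   -0.   -0.06]
t 15.25 tcp [ 0.3802 -0.3286  0.1749] gap 0.502 F [ 0.1  0.6 -0.1]
shift [ 0.0158  0.6277 -0.085 ]
yaw 70.6 tiltfix(8deg units) [ 0.   -0.03 -0.06]
(1333, [337.5, 274.6], [312, 252, 52, 47])
[(75, [193.3, 187.9], [189, 184, 10, 9])] [(49, [281.5, 148.1], [278, 145, 10, 8])]
```

View pics/d.png

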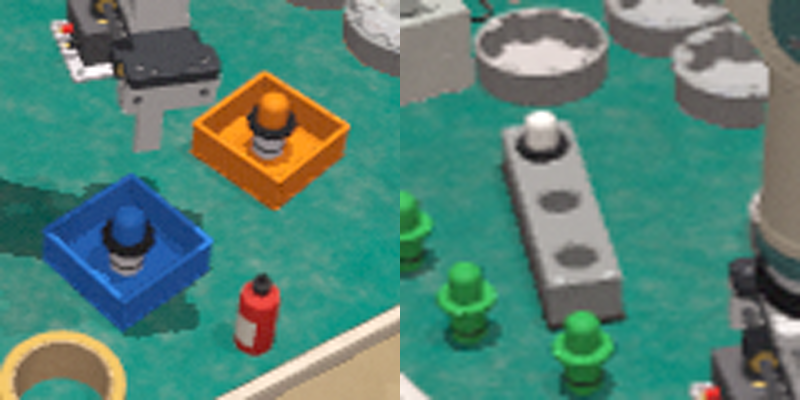

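Both sorted cartridges stand in their bins, the bottle is upright, and the white one is still in the rack's far hole. I go to it next.

```bash
python3 -m jog '[[[0,0.035,-0.005,0,0,0,0],[0,0.045,-0.006,0,0,0,0],[0,0.045,-0.006,0,0,0,0],[0,0.045,-0.006,0,0,0,0],[0,0.045,-0.006,0,0,0,0],[0,0.045,-0.006,0,0,0,0],[0,0.045,-0.006,0,0,0,0],[0,0.045,-0.006,0,0,0,0]]]' >/dev/null
python3 -m jog '[[[0,0.045,-0.006,0,0,0,0],[0,0.045,-0.006,0,0,0,0],[0,0.045,-0.006,0,0,0,0],[0,0.045,-0.006,0,0,0,0],[0,0.03,-0.004,0,0,0,0]]]' >/dev/null
python3 w.py .508 .292 .14
```

```text
t 16.65 tcp [0.4848 0.242  0.1559] gap 0.499 F [0.5 0.  1. ]
shift [0.0154 0.055  0.0054]
yaw 70.0 tiltfix(8deg units) [ 0.   -0.3   0.04]
```

```bash
python3 -m jog '[[[0.01,0.03,0.003,0,-0.3,0,0],[0.005,0.012,0.002,0,0,0,0],[0,0,0,0,0,0,0],[0,0,0,0,0,0,0],[0,0,0,0,0,0,0]]]' >/dev/null
python3 w.py .508 .292 .085
python3 - <<'E'
from h import *
t=read_camera("top");s=read_camera("scene")
X=tri(t,[193.3,187.9],s,[281.5,148.1]);print(X)
E
```

```text
t 17.15 tcp [0.4994 0.281  0.1328] gap 0.502 F [ 0.2  0.3 -0. ]
shift [0.0476 0.0139 0.0048]
yaw 70.3 tiltfix(8deg units) [ 0.   -0.07  0.11]
(array([0.50939818, 0.29249972, 0.06267645]), np.float64(0.3848708824522374), np.float64(0.19121614814205232))
```

```bash
python3 -m jog '[[[0.012,0.012,0.005,0,0,0.1,0],[0.015,0,0,0,0,0,0],[0.01,0,0,0,0,0,0],[0,0,0,0,0,0,0],[0,0,0,0,0,0,0]]]' >/dev/null
python3 w.py .508 .292 .055
```

```text
t 17.75 tcp [0.5119 0.289  0.0947] gap 0.501 F [ 0.9 -0.6  0.3]
shift [ 0.0398  0.0013 -0.0044]
yaw 69.9 tiltfix(8deg units) [ 0.   -0.04 -0.03]
```

```bash
python3 -m jog '[[[0.01,0.0015,-0.0042,0,0,0,0],[0.014,0,0,0,0,0,0],[0.01,0,0,0,0,0,0],[0,0,0,0,0,0,0],[0,0,0,0,0,0,0]]]' >/dev/null
python3 w.py .508 .292 .055
```

```text
t 18.25 tcp [0.5082 0.2929 0.0581] gap 0.504 F [-0.1  0.1 -0. ]
shift [ 0.0031 -0.0009  0.0002]
yaw 69.9 tiltfix(8deg units) [ 0.   -0.04 -0.04]
```

```bash
python3 -m jog '[[[0.003,-0.0009,0,0,0,0,0],[0,0,0,0,0,0,-1],[0,0,0,0,0,0,-1],[0,0,0,0,0,0,-1],[0,0,0,0,0,0,-1],[0,0,0,0,0,0,-1],[0,0,0,0,0,0,-1]]]' 50 >/dev/null
python3 w.py .508 .292 .055
python3 -m jog '[[[-0.02,0,0,0,0,0,-1],[-0.03,0,0,0,0,0,-1],[-0.03,0,0,0,0,0,-1],[-0.03,0,0,0,0,0,-1],[0,0,0,0,0,0,-1]]]' >/dev/null
python3 w.py .5140 -.0695 .165
```

```text
t 18.95 tcp [0.5083 0.2916 0.0558] gap 0.282 F [ 0.  -0.7 -0.2]
shift [ 0.0008  0.0003 -0.0004]
yaw 69.9 tiltfix(8deg units) [ 0.   -0.04 -0.04]
t 19.45 tcp [0.508  0.2911 0.1685] gap 0.283 F [ 0.5 -0.7 -0.9]
shift [ 0.0013 -0.3367  0.1295]
yaw 69.9 tiltfix(8deg units) [ 0.   -0.05 -0.03]
```

```bash
python3 -m jog '[[[0,-0.03,0.0115,0,0,0,-1],[0,-0.042,0.016,0,0,0,-1],[0,-0.042,0.016,0,0,0,-1],[0,-0.042,0.016,0,0,0,-1],[0,-0.042,0.016,0,0,0,-1],[0,-0.042,0.016,0,0,0,-1],[0,-0.035,0.0135,0,0,0,-1],[0,-0.018,0.007,0,0,0,-1]]]' >/dev/null
python3 -m jog '[[[0,0,0,0,0,0,-1],[0,0,0,0,0,0,-1],[0,0,0,0,0,0,-1]]]' >/dev/null
python3 w.py .5140 -.0695 .125
```

```text
t 20.55 tcp [ 0.5098 -0.0289  0.158 ] gap 0.281 F [ 0.3  0.6 -1.1]
shift [ 0.0325 -0.0369  0.0181]
yaw 70.3 tiltfix(8deg units) [ 0.   -0.1  -0.04]
```

```bash
python3 -m jog '[[[0.012,-0.025,0.012,0,-0.1,0,-1],[0.01,-0.01,0.005,0,0,0,-1],[0,0,0,0,0,0,-1],[0,0,0,0,0,0,-1],[0,0,0,0,0,0,-1]]]' >/dev/null
python3 w.py .5140 -.0695 .117
```

```text
t 21.05 tcp [ 0.5151 -0.0588  0.1344] gap 0.284 F [ 0.7  1.2 -1. ]
shift [ 0.0173 -0.0107  0.0025]
yaw 71.0 tiltfix(8deg units) [ 0.   -0.01 -0.07]
```

```bash
python3 -m jog '[[[0.007,-0.0105,0.0025,0,0,-0.06,-1],[0.007,0,0,0,0,0,-1],[0,0,0,0,0,0,-1],[0,0,0,0,0,0,-1],[0,0,0,0,0,0,-1]]]' >/dev/null
python3 w.py .5140 -.0695 .112
python3 - <<'E'
from h import *
t=read_camera("top");s=read_camera("scene")
X=np.array(get_state()["tool_pos"])
for z in (-.0478,-.0118):print(proj(s,X+[0,0,z]),proj(t,X+[0,0,z]))
for q in ("white_collar","socket_rim"):
  for n,c in (("t",t),("s",s)):
    for d in landmark_of(c,q)[:2]:print(q,n,np.round(d["xy"],1),round(d["score"],2),ray(c,d["xy"],.052 if q=="socket_rim" else X[2]-.0118).round(4))
a=s["image"][170:230,300:360];b=t["image"][160:220,296:356]
cv2.imwrite("pics/e.png",np.hstack([cv2.resize(q,(400,400),interpolation=cv2.INTER_CUBIC) for q in (a,b)]))
E
```

```text
t 21.55 tcp [ 0.5145 -0.068   0.1196] gap 0.284 F [ 0.4 -0.5 -0.8]
shift [ 0.0076 -0.0016  0.    ]
yaw 71.1 tiltfix(8deg units) [ 0.   -0.01 -0.02]
[331.06391744 197.562747  ] [326.1818901  188.06332213]
[331.4354262 189.1288052] [326.56274001 186.52977239]
white_collar s [333.2 190.7] 0.59 [ 0.5154 -0.0779  0.108 ]
socket_rim s [330.1 205.4] 0.63 [ 0.5036 -0.0812  0.052 ]
```

View pics/e.png

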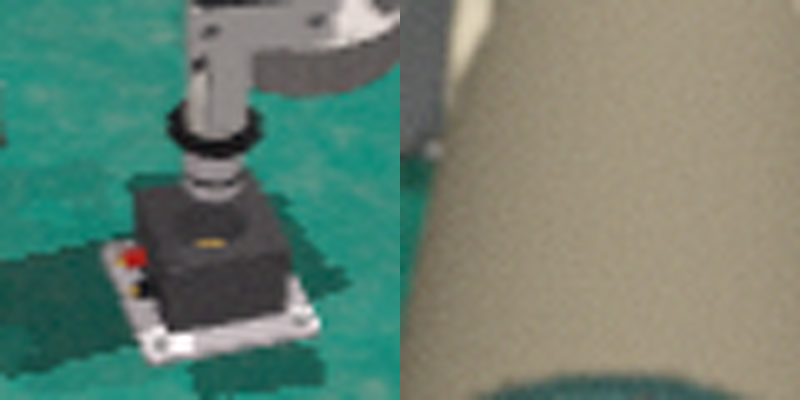

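The cartridge is centred over the bore to within about 2 mm. In the scene crop the collar is at (216,130) and the hole at (211,220). I nudge x by −1.5 mm and lower, watching the force.

```bash
python3 w.py .5127 -.069 .0998; python3 -m jog '[[[0.006,-0.0017,-0.0015,0,0,0,-1],[0.006,0,0,0,0,0,-1],[0,0,0,0,0,0,-1],[0,0,0,0,0,0,-1]]]' >/dev/null
python3 w.py .5127 -.069 .0998
```

```text
t 21.85 tcp [ 0.5147 -0.0681  0.1198] gap 0.286 F [ 0.  -0.5 -0.4]
shift [ 0.02   -0.0015 -0.0016]
yaw 71.1 tiltfix(8deg units) [ 0.   -0.01 -0.02]
t 22.25 tcp [ 0.5123 -0.0694  0.1067] gap 0.281 F [-0.5 -0.5 -0.4]
shift [0.0069 0.0004 0.0002]
yaw 71.1 tiltfix(8deg units) [ 0.   -0.01 -0.02]
```

```bash
python3 -m jog '[[[0.005,0,0,0,0,0,-1],[0.004,0,0,0,0,0,-1],[0,0,0,0,0,0,-1],[0,0,0,0,0,0,-1]]]' >/dev/null
python3 w.py .5127 -.069 .0778
python3 -m jog '[[[0.004,0,0,0,0,0,-1],[0.004,0,0,0,0,0,-1],[0,0,0,0,0,0,-1]]]' >/dev/null
python3 w.py .5127 -.069 .0778
```

```text
t 22.65 tcp [ 0.5124 -0.0693  0.0967] gap 0.287 F [ 0.1 -0.4 -0.6]
shift [0.0189 0.0003 0.0003]
yaw 71.1 tiltfix(8deg units) [ 0.   -0.01 -0.02]
t 22.95 tcp [ 0.5127 -0.0693  0.0882] gap 0.281 F [ 0.5  0.3 -0.2]
shift [ 0.0104  0.0002 -0.0001]
yaw 71.1 tiltfix(8deg units) [ 0.   -0.   -0.02]
```

```bash
python3 -m jog '[[[0.004,0,0,0,0,0,-1],[0.004,0,0,0,0,0,-1],[0,0,0,0,0,0,-1]]]' >/dev/null
python3 w.py .5127 -.069 .0638
python3 -m jog '[[[0.004,0,0,0,0,0,-1],[0.002,0,0,0,0,0,-1],[0,0,0,0,0,0,-1]]]' >/dev/null
python3 w.py .5127 -.069 .0638
```

```text
t 23.25 tcp [ 0.5128 -0.0693  0.0795] gap 0.281 F [-0.5  0.2 -1. ]
shift [ 0.0157  0.0002 -0.0002]
yaw 71.1 tiltfix(8deg units) [ 0.   -0.   -0.02]
t 23.55 tcp [ 0.5135 -0.0694  0.0738] gap 0.289 F [-1.8 -0.4  5.2]
shift [ 0.01    0.0001 -0.0009]
yaw 71.1 tiltfix(8deg units) [ 0.    0.01 -0.02]
```

Plunger contact came where expected: +6 N, about 4 mm in.

```bash
python3 -m jog '[[[0.004,0,0,0,0,0,-1],[0.002,0,0,0,0,0,-1],[0,0,0,0,0,0,-1]]]' >/dev/null
python3 w.py .5127 -.069 .0638
python3 -m jog '[[[0.002,0,0,0,0,0,-1],[0,0,0,0,0,0,-1]]]' >/dev/null
python3 w.py .5127 -.069 .0638
```

```text
t 23.85 tcp [ 0.5136 -0.0694  0.0691] gap 0.284 F [-1.5  0.8  7.5]
shift [ 0.0053  0.0001 -0.001 ]
yaw 71.1 tiltfix(8deg units) [ 0.    0.01 -0.02]
t 24.05 tcp [ 0.5136 -0.0695  0.0683] gap 0.284 F [-1.3  0.1  6.7]
shift [ 0.0044  0.0001 -0.001 ]
yaw 71.1 tiltfix(8deg units) [ 0.    0.01 -0.02]
```

```bash
for i in 1; do python3 -m jog '[[[0.003,0,0,0,0,0,-1],[0,0,0,0,0,0,-1]]]' >/dev/null
python3 w.py .5127 -.069 .0638; done
python3 -m jog '[[[0.002,0,0,0,0,0,-1],[0,0,0,0,0,0,-1]]]' >/dev/null
python3 w.py .5127 -.069 .0638
```

```text
t 24.25 tcp [ 0.5136 -0.0695  0.0666] gap 0.281 F [-2.2  0.7  8. ]
shift [ 0.0028  0.0002 -0.001 ]
yaw 71.1 tiltfix(8deg units) [ 0.    0.02 -0.02]
t 24.45 tcp [ 0.5136 -0.0695  0.0661] gap 0.283 F [-1.5 -0.9  8.2]
shift [ 0.0023  0.0002 -0.001 ]
yaw 71.1 tiltfix(8deg units) [ 0.    0.02 -0.03]
```

```bash
python3 -m jog '[[[0.003,0,0,0,0,0,-1]]]' >/dev/null
python3 w.py .5127 -.069 .0638
python3 -m jog '[[[0.003,0,0,0,0,0,-1]]]' >/dev/null
python3 w.py .5127 -.069 .0638
```

```text
t 24.55 tcp [ 0.5137 -0.0695  0.064 ] gap 0.287 F [-2.6  0.   8.9]
shift [ 0.0002  0.0001 -0.0011]
yaw 71.1 tiltfix(8deg units) [ 0.    0.03 -0.03]
t 24.65 tcp [ 0.5137 -0.0695  0.0632] gap 0.284 F [-9.2  1.6 44.2]
shift [-0.0006  0.0002 -0.0011]
yaw 71.1 tiltfix(8deg units) [ 0.    0.03 -0.03]
```

The stop is met: the force jumped to 44 N at TCP z 0.0632, close to the expected 0.0638. I ease off to a light hold.

```bash
python3 -m jog '[[[0.0012,0,0.0,0,0,0,-1]]]' >/dev/null
python3 w.py .5127 -.069 .0638; python3 - <<'E'
from h import *
for i in range(3):
    s=read_camera("scene")
    r=get_state();print(r["time"],np.round(r["tool_pos"],4),np.round(r["force"],1),r["finger_gap"])
a=s["image"][170:230,300:360];b=s["image"][190:320,290:440]
cv2.imwrite("pics/f.png",np.hstack([cv2.resize(q,(400,400),interpolation=cv2.INTER_CUBIC) for q in (a,b)]))
E
```

```text
t 24.75 tcp [ 0.5138 -0.0695  0.0635] gap 0.283 F [-2.7  0.5  9.1]
shift [-0.0003  0.0002 -0.0012]
yaw 71.1 tiltfix(8deg units) [ 0.    0.03 -0.03]
24.8 [ 0.5137 -0.0695  0.0634] [-2.7  0.2 15.8] 0.28539509361755333
24.85 [ 0.5137 -0.0695  0.0634] [-2.9  0.7 15.4] 0.28273170778148976
24.9 [ 0.5138 -0.0695  0.0634] [-3.   0.5 15.4] 0.2845106414215618
```

View pics/f.png

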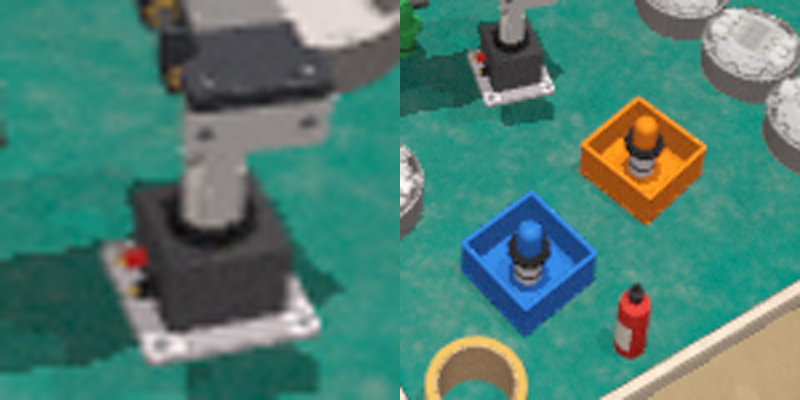

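The collar sits on the rim, and the force is steady at about 15 N against a spring of 9–11 N. The bins and bottle are as they should be, so I hand in.

```bash
python3 -c "
from rig import *
print(job_done());s=get_state();print(s['time'],s['tool_pos'],s['force'])"
```

```text
the job is handed in; nothing more can be done
None
the job is handed in; nothing more can be done
```

The job is handed in, and my last checks showed everything in place at about 25 s of the 72 s allowed. The state read I tried after hand-in was refused, so there is no reading from the final second.

- **Sorting:** The orange and blue cartridges stand upright in their matching bins. The red bottle is upright, and I did not touch the green look-alikes.
- **Socket:** The white cartridge is in the socket with its collar visibly on the rim. The gripper is still holding it down, with a grip set to 50 N. TCP height is 0.0634 m against 0.0638 m expected at the stop, and the push is steady at about 15 N, against a spring of about 9–11 N.
- **One overshoot:** The last pressing step briefly reached 44 N at the wrist as the collar met the stop. That is well below the 120 N limit, but harder than the gentle contact you asked for. I eased it off on the next step.

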